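# Slide a nut rack past the drop gate of a feed chute

### The job

Feed the rack of castle nuts through the chute, past the spring gate and fully home against the end stop: press the gate's long finger bar down with one fingertip and, keeping it down, push the rack along with the other finger until the whole rack has cleared the gate arm. Do not let the gate up under the rack, only push the rack, never lift or tip it or spill its nuts, and leave the jar, the boots and the plug gauge where they are. Finish with the hand clear and the gate sprung up again behind the rack.

Things in the scene. Friction and masses are not known exactly. Their poses are not given: they have to be found in the camera images.
- chute: Feed chute, screwed down, aluminium, base plate 170 x 400 mm. Origin: on the table top under the gate, on the centre line. +y = direction of travel (downstream, away from the robot and to its right), -x = the left side seen from the robot, z up. Deck at z 36 mm, y -219 (open end, nearest the robot) to +160. Rails 8 mm thick, inner faces at x +40 and -40, tops at z 52 mm, notched at the gate (y -7 to +7).
- gate (a joint): Spring gate, rad: a dark steel arm 8 mm thick across the chute at y 0, hinged outside the right rail (axis along y at x +56, z 27 mm). 0 = up: it slopes up to the left, 9 mm over the deck at mid chute, 16 mm at the left rail, and stops the rack. Pressing its bar down raises the value: from 0.17 it is below the deck and the rack can pass; 0.20 bar level; 0.23 stop. Springs back.
- bar (a point): Middle of the top of the gate's finger bar: topped with black rubber, 26 mm wide, 265 mm long, along the chute outside its left rail (chute x -72, y -215 to +50 mm; this point y -85). Top 75 mm above the table with the gate up, 50 at 0.20, 46 at the stop. Press it anywhere with 3 N (start) to 6 N (stop); a fingertip can slide along it. Axes tilt with the arm.
- nut_rack: Black plastic nut rack, 76 mm wide (x), 120 mm long (y), 26 mm high, about 0.3 kg, loose on the deck between the rails (2 mm play each side), at first upstream of the gate; flat end faces. Origin: centre of its underside; axes as the chute's. Home against the end stop's rubber buttons (chute y +156, on a plate up to z 70 mm) its origin is at chute y +96 mm (rear face +36).
- rack_nut_0: Castle nut, 25 mm across, 18 mm high, loose in a pocket of the rack 28 mm wide and 10 mm deep (rack x -18.5, y +38 mm), standing 8 mm out of it. Origin: centre of its underside, about 17 mm above the underside of the rack.
- rack_nut_1: Castle nut, 25 mm across, 18 mm high, loose in a pocket of the rack 28 mm wide and 10 mm deep (rack x +18.5, y +38 mm), standing 8 mm out of it. Origin: centre of its underside, about 17 mm above the underside of the rack.
- rack_nut_2: Castle nut, 25 mm across, 18 mm high, loose in a pocket of the rack 28 mm wide and 10 mm deep (rack x -18.5, y +0 mm), standing 8 mm out of it. Origin: centre of its underside, about 17 mm above the underside of the rack.
- rack_nut_3: Castle nut, 25 mm across, 18 mm high, loose in a pocket of the rack 28 mm wide and 10 mm deep (rack x +18.5, y +0 mm), standing 8 mm out of it. Origin: centre of its underside, about 17 mm above the underside of the rack.
- paint_jar: Paint jar with white cap, 56 mm wide, 66 mm high, on the table to the left of the chute. Bystander. Origin: centre of its underside.
- boot_0: Black rubber dust boot, 45 mm wide, 22 mm high, on the table to the right of the chute. Bystander. Origin: centre of its underside.
- boot_1: Another such dust boot beside it. Bystander. Origin: centre of its underside.
- plug_gauge: Plug gauge, a rod 135 mm long (its y) and 19 mm thick, lying on the table to the left of the chute. Bystander. Origin: centre of its underside.
There are look-alikes about, which are no part of the job. Of the things that look like the nut_rack, the largest one is meant.

How it is judged:
By the outcome, as a careful person would: the job done as asked, in the order asked, and still so for the second after the job is handed in, with the robot touching nothing.
It also fails if it takes over 38 s, if anything falls off the work surface, if the arm or the gripper's body presses on something with over 40 N, if the wrist force passes 120 N, or if a joint passes its speed limit or range.

### The arm

A 7-joint arm with a two-finger parallel gripper is mounted at the origin on a cart in front of the work surface, level with it; the furniture and walls round the work are solid. World frame = base frame: x ahead of the robot, y to its left, z up, the work surface at z = 0. Lengths are in m, angles in rad, forces in N, time in s.
With the tool pointing down it reaches from about 0.4 to 0.75 m from the base axis. Payload 19.5 kg.
Tool frame: the origin (TCP) lies midway between the tips of the shut fingers; the grasp point (between the pads) lies 19 mm behind it; z points along the fingers, y is the direction in which the jaws open and shut (so a half turn about z gives the same grasp; the last joint's range is limited). The gripper opens to 85 mm and grips with 20 to 120 N. Pads are 22 mm wide; open, the fingers measure 114 mm over their backs; the gripper's body (76 mm by 85 mm) begins 54 mm behind the grasp point. The pads swing forward as they close: fully open they stand 13 mm farther back than shut.
Start: joints at [-1.155, 0.707, -0.028, 1.485, 0.022, 0.951, -0.075], TCP at [0.254, 0.516, 0.231] pointing down, gripper open.
Joint ranges: [-2.71, 2.71], [-0.32, 2.16], [-1.57, 1.52], [0, 2.45], [-1.46, 4.6], [0, 2.02], [-2.83, 2.83]. Speed limits (rad/s): [1.89, 1.89, 2.57, 2.57, 3.01, 3.01, 3.01].

### API

Orientations are given as a unit quaternion [w, x, y, z].
In Python, from rig import observe, camera, finish_job, spot_in, tip_of gives the robot as it stands.
- The arm moves only by the tool servo_tool, never from a script. Its argument "plan" is a list that holds one entry, the list of rows, each a list of 7 numbers: the shift along the tool's x, y, z in units of 30 mm (1.0 is 30 mm), then the turn, a rotation vector about the tool's x, y, z in units of 5 degrees (1.0 is 5 degrees), then the closure in counts, from 0 (fully open) to 255 (shut). A call has 1 to 20 rows; each row shifts and turns the commanded pose from where the row before left it, along the tool's axes as they then stand; what a row does not reach is not made up. A row lasts 1/10 s, in which the tool goes at most 50 mm and 8.59 degrees, less where a joint would pass 70% of its speed; a pose out of reach is approached as far as the arm can. A call is refused whole if a number of a shift passes 1 or a number of a turn 1, either way. A call with a gripper value outside its range is refused whole. The fingers move at their own pace and stop on an object; "squeeze" is the grip in N (left out, the last holds). Time passes only in rows, so rows that do not move let the fingers close. It gives the time, the measured TCP pose, the force and the opening at its end, in the units of the state.
- observe(): the state, without advancing time (a new reading comes with each control period).
- camera(name): name is "side" or "top"; returns a dict with "img" (400x640x3 uint8, red, green, blue), "z_map" (400x640 float32, m along the optical axis (not along the pixel's ray), 0 where there is no reading), "mtx" (3x3 intrinsics, pixels), "D" ([k1, k2, p1, p2, k3] as OpenCV has them; the pictures are not rectified), "R" (3x3) and "t" (3): a world point X has camera coordinates R X + t. Camera axes: x right, y down, z forward; pixel columns grow to the right and rows downward; lengths in m; the calibration is good to about 2 mm. A picture is of the moment at which its call begins.
- finish_job(): hands the job in, once; it reports no verdict.
Trained networks look in a picture, given as the dict that the camera call returned (one of the last four; its "shot" number tells which), for a name from the list of things; names that differ only in an ending like _2 or _b are one class to them, and where a whole thing is asked for, a point or a joint stands for the part that bears it (a point fixed in the world has none). Each returns a list of dicts, best first, with "p" (0 to 1); they miss things now and then, are a little off and sometimes report something else, mostly with a low value. They report only what shows in the picture. A call takes as long as a camera call. They do not tell look-alikes from the thing itself.
- spot_in(picture, thing): "point" ([x, y, z] in m, in the coordinates of the camera as it stood for that picture, good to about 4 mm: the middle of the surface that is visible of it).
- tip_of(picture, thing): "point" ([x, y, z] in m, in the coordinates of the camera as it stood for that picture, good to about 4 mm: a listed point, or the origin of a listed thing).
The state is a dict: "time": time; "q": joint angles; "qd": joint speeds; "joint_torque": joint torques, N m; "ee_pos": TCP position; "tcp_rot": TCP orientation; "wrist_force": force on the tool from outside, world axes, zero at the start; "torque": the same for the moment, N m; "opening": opening from 0.0 (shut) to 1.0 (fully open).
Only numpy, scipy, OpenCV 4.12 (cv2) and the standard library are available. Lean on these libraries where they do the work, as an engineer would, in place of code of your own. Each camera call takes 0.05 s, during which the arm holds its last target. There are 200 camera calls.

## Working session

There is one attempt and no reset: what is moved stays moved. The work goes in short steps, Python scripts to look and compute and a tool call to move; the robot and the scene stay as the last step left them, time stands still between calls to the robot, and variables do not carry over. Pictures are saved under pics/ and viewed, about 8 in all and at most 12, crops included, and the job is handed in when it is done.

Besides the shell and the picture viewer there is one more tool, called after "Call:" by a JSON object that holds its "name" and its "arguments", one argument or row to a line. servo_tool: Moves the arm, as the interface text tells. Its arguments: {"type":"object","properties":{"plan":{"type":"array","items":{"type":"array","items":{"type":"array","items":{"type":"number"}}}},"squeeze":{"type":"number"}},"required":["plan"]}

```bash
mkdir -p pics; ls; cat > h.py <<'E'
import numpy as np, cv2
from rig import observe, camera, finish_job, spot_in, tip_of
def w(c,p): return np.array(c["R"]).T@(np.array(p)-np.array(c["t"]))
def save(c,n): cv2.imwrite(f"pics/{n}.png",c["img"][:,:,::-1])
E
python3 - <<'E'
from h import *
np.set_printoptions(precision=4,suppress=True)
s=observe();print({k:np.round(v,3) for k,v in s.items()})
for n in["top","side"]:
    c=camera(n);save(c,n+"0");print(n,w(c,[0,0,0]))
    for th in["chute","bar","gate","nut_rack","rack_nut_0","paint_jar","boot_0","plug_gauge"]:
        print(th,[(round(d["p"],2),w(c,d["point"])) for d in tip_of(c,th)[:4]])
E
```

```text
pics
{'time': np.float64(0.0), 'q': array([-1.155,  0.707, -0.028,  1.485,  0.022,  0.951, -0.075]), 'qd': array([ 0.002, -0.001, -0.001, -0.001, -0.002,  0.001, -0.001]), 'joint_torque': array([  0.   , -88.322,   1.235, -23.616,   0.017,   0.006,  -0.   ]), 'ee_pos': array([0.254, 0.516, 0.231]), 'tcp_rot': array([-0.   ,  0.227,  0.974, -0.001]), 'wrist_force': array([ 0.514, -0.321, -0.569]), 'torque': array([0.014, 0.003, 0.027]), 'opening': np.float64(1.002)}
top [ 0.3327 -0.3413  1.3108]
chute [(0.64, array([ 0.4059, -0.3459,  0.0463])), (0.63, array([ 0.4921, -0.4153, -0.0024]))]
bar [(0.57, array([ 0.4824, -0.3109,  0.0745]))]Traceback (most recent call last):
  File "<stdin>", line 7, in <module>
ValueError: it knows: bar, boot, chute, nut_rack, paint_jar, plug_gauge, rack_nut
```

```bash
python3 - <<'E'
from h import *
np.set_printoptions(precision=4,suppress=True)
for n in["top","side"]:
    c=camera(n);save(c,n+"0");print(n,w(c,[0,0,0]))
    for th in["chute","bar","nut_rack","rack_nut","paint_jar","boot","plug_gauge"]:
        print(th,[(round(d["p"],2),w(c,d["point"])) for d in tip_of(c,th)[:8]])
E
```

```text
top [ 0.3327 -0.3413  1.3108]
chute [(0.58, array([ 0.4903, -0.4187, -0.0009]))]
bar [(0.88, array([ 0.4804, -0.3073,  0.0754]))]
nut_rack [(0.9, array([ 0.6241, -0.1018,  0.0044])), (0.86, array([ 0.4146, -0.3355,  0.0304])), (0.71, array([ 0.4809, -0.0446,  0.0002]))]
rack_nut [(0.64, array([ 0.4067, -0.3463,  0.0487])), (0.55, array([ 0.4278, -0.3725,  0.0524])), (0.51, array([ 0.4584, -0.3552,  0.0552])), (0.5, array([ 0.4289, -0.3195,  0.0539]))]
paint_jar [(0.64, array([ 0.6677, -0.3494,  0.0015]))]
boot [(0.75, array([ 0.4567, -0.5812, -0.0038])), (0.52, array([ 0.3932, -0.5289,  0.0007]))]
plug_gauge [(0.72, array([ 0.5513, -0.2175, -0.0035])), (0.43, array([ 0.4307, -0.322 ,  0.0521]))]
side [ 0.2346 -0.9869  0.6485]
chute [(0.89, array([ 0.4885, -0.4177, -0.0018]))]
bar [(0.66, array([ 0.4781, -0.3125,  0.0671]))]
nut_rack [(0.89, array([ 0.4201, -0.335 ,  0.0339])), (0.7, array([ 0.6266, -0.0998, -0.0059])), (0.63, array([ 0.4803, -0.0465, -0.0058])), (0.32, array([ 0.4867, -0.4204,  0.0014]))]
rack_nut [(0.64, array([ 0.4262, -0.3761,  0.0522])), (0.63, array([ 0.4002, -0.3468,  0.0475])), (0.53, array([ 0.4292, -0.3237,  0.0482])), (0.51, array([ 0.4861, -0.4176, -0.001 ]))]
paint_jar [(0.72, array([ 0.6649, -0.3505, -0.0035]))]
boot [(0.96, array([ 0.4558, -0.5834, -0.0018])), (0.56, array([ 0.395 , -0.5372, -0.0032]))]
plug_gauge [(0.85, array([ 0.5484, -0.2167, -0.0002])), (0.17, array([ 0.4581, -0.5873, -0.0021]))]
```

View pics/top0.png

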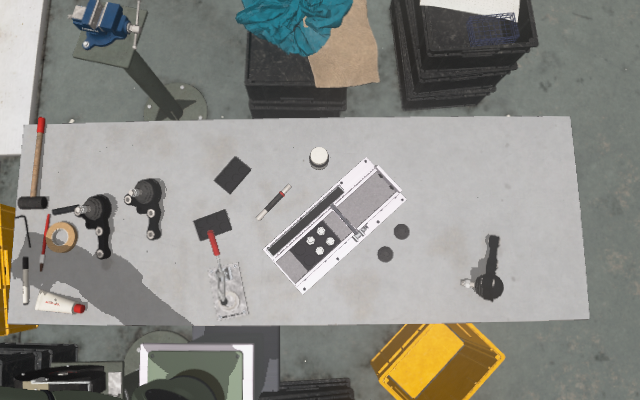

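View pics/side0.png

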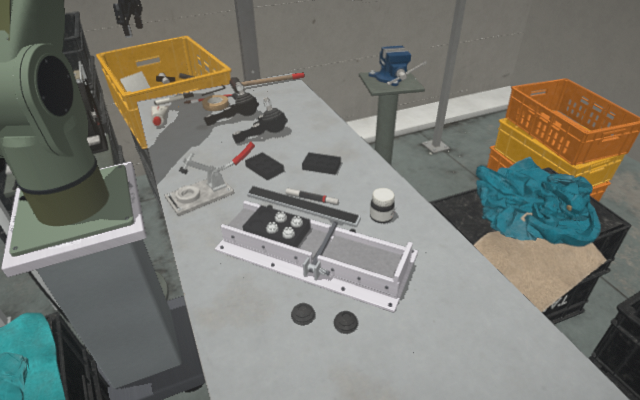

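The top view shows the chute running diagonally from about (285,270) to (385,175). The rack with its four nuts is at about (320,242), and the gate arm is at about (350,222). The jar is at (318,157), the gauge at (273,202) and the boots at (385,254) and (401,231). The side view agrees. Next I'll fit the chute pose from depth.

```bash
cat >> h.py <<'E'
def cloud(c):
    z=c["z_map"]; v,u=np.nonzero(z>0)
    n=cv2.undistortPoints(np.c_[u,v].astype(float)[:,None],np.array(c["mtx"]),np.array(c["D"]))[:,0]
    d=z[v,u][:,None]; P=np.c_[n*d,d]
    return (P-np.array(c["t"]))@np.array(c["R"]), c["img"][v,u]
E
python3 - <<'E'
from h import *
np.set_printoptions(precision=4,suppress=True)
def fit(P,lab):
    r=cv2.minAreaRect((P*1000).astype(np.float32)); b=cv2.boxPoints(r)/1000
    e=b[1]-b[0]; f=b[2]-b[1]; L=e if np.linalg.norm(e)>np.linalg.norm(f) else f
    L=L*np.sign(L[0]); print(lab,len(P),np.array(r[0])/1000,r[1],'yaw',np.degrees(np.arctan2(L[1],L[0])))
for n in["top","side"]:
    c=camera(n); P,I=cloud(c); g=I.astype(int).mean(1)
    o=np.array([.4895,-.4185]); a=np.radians(-49); d=np.array([np.cos(a),np.sin(a)]); x=np.array([d[1],-d[0]])
    q=(P[:,:2]-o); cx=q@x; cy=q@d
    near=(abs(cx)<.105)&(abs(cy)<.23)
    m=near&(P[:,2]>.063)&(P[:,2]<.09)&(cx<-.05); fit(P[m][:,:2],n+' bar'); print(P[m][:,2].mean())
    m=near&(abs(P[:,2]-.052)<.004)&(abs(abs(cx)-.044)<.012)&(g>110); fit(P[m][:,:2],n+' rails')
    m=near&(P[:,2]>.0565)&(P[:,2]<.075)&(abs(cx)<.04)&(cy<-.02); fit(P[m][:,:2],n+' rack')
    print(P[m][:,2].min(), 'rack cy pct',np.percentile(cy[m],[0,2,98,100]),np.percentile(cx[m],[0,2,98,100]))
    m=near&(P[:,2]>.058)&(cy>.14)&(abs(cx)<.045); print('endstop cy',np.percentile(cy[m],[2,50,98]))
    m=(P[:,0]>.3)&(P[:,0]<.6)&(P[:,1]<.45)&(P[:,1]>-.3);print('maxz path',np.percentile(P[m][:,2],[99,99.9,100]))
c=camera("side");save(c,"s")
E
```

```text
top bar 951 [ 0.4843 -0.3117] (27.02779197692871, 263.6001281738281) yaw -48.777203
0.0738847927013772
top rails 708 [ 0.4722 -0.3949] (101.2660140991211, 379.49798583984375) yaw -48.664013
top rack 925 [ 0.4176 -0.3357] (76.25804138183594, 119.90422821044922) yaw -48.81929
0.05651421476299218 rack cy pct [-0.1697 -0.1678 -0.0517 -0.0496] [-0.0383 -0.0367  0.0371  0.0382]
endstop cy [0.1588 0.1623 0.1683]
maxz path [0.0807 0.106  0.1267]
side bar 1238 [ 0.483  -0.3135] (26.625560760498047, 265.5765686035156) yaw -48.795376
0.07139399400789302
side rails 972 [ 0.4742 -0.3992] (103.7154312133789, 389.7745056152344) yaw -48.69726
side rack 1231 [ 0.4173 -0.3359] (79.19619750976562, 122.2226333618164) yaw -48.96104
0.05650545690312824 rack cy pct [-0.1708 -0.1674 -0.05   -0.0486] [-0.0393 -0.0362  0.0387  0.04  ]
endstop cy [0.16   0.165  0.1687]
maxz path [0.0866 0.102  0.1219]
```

Call:
{"name": "servo_tool", "arguments": {
  "plan": [
    [[-0.95,-0.76,0,0,0,0,77],[-0.95,-0.76,0,0,0,0,77],[-0.95,-0.76,0,0,0,0,77],[-0.95,-0.76,0,0,0,0,77],[-0.95,-0.76,0,0,0,0,77],[-0.95,-0.76,0,0,0,0,77],[-0.95,-0.76,0,0,0,0,77],[-0.95,-0.76,0,0,0,0,77],[-0.95,-0.76,0,0,0,0,77],[-0.95,-0.76,0,0,0,0,77],[-0.95,-0.76,0,0,0,0,77],[-0.95,-0.76,0,0,0,0,77],[0,0,0,0,0,0.904,77],[0,0,0,0,0,0.904,77],[0,0,0,0,0,0.904,77],[0,0,0,0,0,0.904,77],[0,0,0,0,0,0.904,77]]
  ]
}}

```text
time: 2.8
ee_pos: [0.44, 0.1192, 0.2314]
tcp_rot: [0.0, 0.415, 0.91, 0.0]
wrist_force: [0.3, 0.6, -0.2]
opening: 0.694
```

Call:
{"name": "servo_tool", "arguments": {
  "plan": [
    [[-0.82,-0.945,0,0,0,0,77],[-0.82,-0.945,0,0,0,0,77],[-0.82,-0.945,0,0,0,0,77],[-0.82,-0.945,0,0,0,0,77],[-0.82,-0.945,0,0,0,0,77],[-0.82,-0.945,0,0,0,0,77],[-0.82,-0.945,0,0,0,0,77],[-0.82,-0.945,0,0,0,0,77],[-0.82,-0.945,0,0,0,0,77],[-0.82,-0.945,0,0,0,0,77],[0,0,0,0,0,0,77],[0,0,0,0,0,0,77]]
  ]
}}

```text
time: 4.0
ee_pos: [0.3883, -0.2529, 0.2312]
tcp_rot: [-0.0, 0.414, 0.91, 0.0]
wrist_force: [0.2, 1.3, -0.1]
opening: 0.703
```

Call:
{"name": "servo_tool", "arguments": {
  "plan": [
    [[0,0,0.8,0,0,0,77],[0,0,0.8,0,0,0,77],[0,0,0.8,0,0,0,77],[0,0,0.8,0,0,0,77],[0,0,0,0,0,0,77]]
  ]
}}

```text
time: 4.5
ee_pos: [0.3881, -0.251, 0.1336]
tcp_rot: [-0.002, 0.413, 0.911, 0.0]
wrist_force: [0.5, 0.2, -0.2]
opening: 0.698
```

```bash
python3 - <<'E'
from h import *
np.set_printoptions(precision=4,suppress=True)
c=camera("side"); P,I=cloud(c)
a=np.radians(-48.8); d=np.array([np.cos(a),np.sin(a)]); x=np.array([d[1],-d[0]])
q=P[:,:2]-[.4895,-.4185]; cx=q@x; cy=q@d
m=(P[:,2]>.1)&(P[:,2]<.165)&(cy>-.23)&(cy<-.15)&(abs(cx)<.13)
for nm,k in(("A",m&(cx<-.033)),("B",m&(cx>-.033))):
    print(nm,k.sum(),'x',np.percentile(cx[k],[1,50,99]),'y',np.percentile(cy[k],[1,50,99]),'z',np.percentile(P[k][:,2],[0,1,5,50]))
    k2=k&(P[:,2]<P[k][:,2].min()+.012);print('tip x',np.percentile(cx[k2],[1,50,99]),'y',np.percentile(cy[k2],[1,50,99]))
cv2.imwrite("pics/s1.png",cv2.resize(c["img"][120:320,150:450,::-1],None,fx=2.6,fy=2.6))
print(observe()["ee_pos"])
E
```

```text
A 117 x [-0.0716 -0.0642 -0.0612] y [-0.2027 -0.1901 -0.1803] z [0.136  0.1362 0.1382 0.1514]
tip x [-0.0708 -0.0643 -0.0613] y [-0.2031 -0.1908 -0.1809]
B 109 x [-0.0042  0.0053  0.0119] y [-0.1991 -0.186  -0.1798] z [0.1363 0.1364 0.1385 0.1528]
tip x [-0.0039  0.0025  0.009 ] y [-0.2    -0.1858 -0.1806]
[ 0.3885 -0.2515  0.1351]
```

View pics/s1.png

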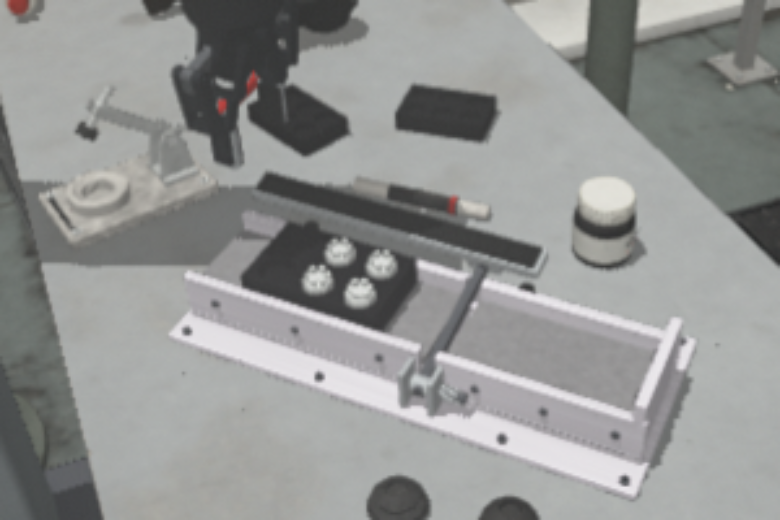

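The crop shows the fingers over the bar's near end, at about (230,150), behind the rack. The gate arm is up and the way is clear. I'll press the bar down now.

Call:
{"name": "servo_tool", "arguments": {
  "plan": [
    [[0,0.1,0.8,0,0,0,77],[0,0,0.8,0,0,0,77],[0,0,0.3,0,0,0,77],[0,0,0.25,0,0,0,77],[0,0,0.25,0,0,0,77],[0,0,0.25,0,0,0,77],[0,0,0.2,0,0,0,77],[0,0,0,0,0,0,77],[0,0,0,0,0,0,77]]
  ]
}}

```text
time: 5.45
ee_pos: [0.391, -0.2508, 0.05]
tcp_rot: [0.0, 0.413, 0.911, -0.0]
wrist_force: [2.6, 1.4, 4.9]
opening: 0.696
```

```bash
cat > chk.py <<'E'
from h import *
import sys
np.set_printoptions(precision=4,suppress=True)
s=observe();print({k:np.round(s[k],4) for k in("time","ee_pos","wrist_force","torque","opening")})
a=np.radians(-48.8); d=np.array([np.cos(a),np.sin(a)]); x=np.array([d[1],-d[0]])
q=s["ee_pos"][:2]-np.array([.4895,-.4185]);print('tcp chute',q@x,q@d)
for n in ("side","top"):
    c=camera(n); P,I=cloud(c); q=P[:,:2]-[.4895,-.4185]; cx=q@x; cy=q@d
    m=(cx<-.057)&(cx>-.084)&(cy>-.16 if len(sys.argv)<3 else cy<-.06)&(cy<.045)&(cy>-.21)&(P[:,2]>.03)&(P[:,2]<.085)
    print(n,'bar z',np.percentile(P[m][:,2],[10,50,90]))
    m=(abs(cx)<.036)&(P[:,2]>.057)&(P[:,2]<.075)&(cy<.15)&(cy>-.2)
    print('rack y',np.percentile(cy[m],[1,5,95,99]),'top z',np.percentile(P[m][:,2],[50,99]))
    m=(abs(cy)<.003)&(abs(cx)<.03);print('gate line z at |x|<30',np.percentile(P[m][:,2],[10,50,90]))
    if n=="side": cv2.imwrite(f"pics/{sys.argv[1]}.png",cv2.resize(c["img"][120:320,150:450,::-1],None,fx=2.6,fy=2.6))
E
python3 chk.py s2
```

```text
{'time': np.float64(5.45), 'ee_pos': array([ 0.391 , -0.2508,  0.05  ]), 'wrist_force': array([2.6075, 1.3514, 4.8914]), 'torque': array([ 0.3062, -0.6152,  0.0157]), 'opening': np.float64(0.6964)}
tcp chute -0.03633213019787477 -0.19110596801050606
side bar z [0.0435 0.0522 0.0542]
rack y [-0.1917 -0.1791 -0.0533 -0.0497] top z [0.0603 0.0718]
gate line z at |x|<30 [0.0315 0.0333 0.0347]
top bar z [0.0504 0.054  0.0575]
rack y [-0.1682 -0.1624 -0.0538 -0.0504] top z [0.062  0.0724]
gate line z at |x|<30 [0.0311 0.0341 0.0357]
```

View pics/s2.png

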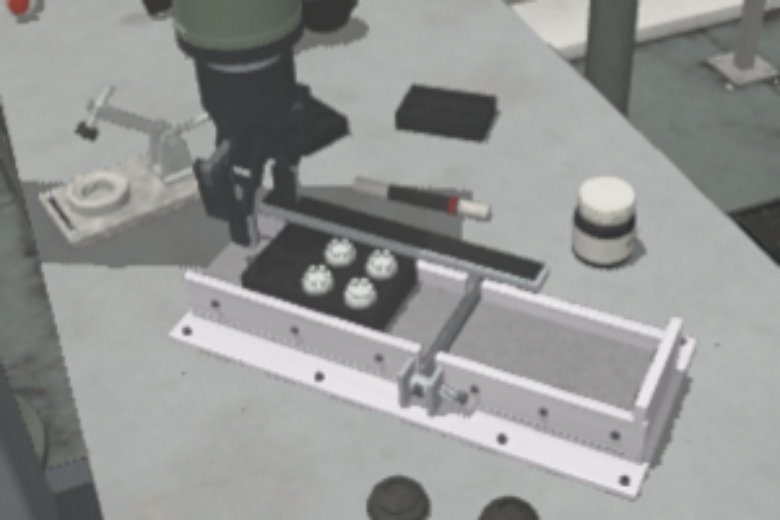

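The bar end is down and the gate arm is nearly level, but the bar reads about 53 mm, so there is little margin. I'll press about 4 mm more and start pushing gently.

Call:
{"name": "servo_tool", "arguments": {
  "plan": [
    [[0,0,0.07,0,0,0,77],[0,0,0.07,0,0,0,77],[0,0,0,0,0,0,77],[-0.1,0,0,0,0,0,77],[-0.1,0,0,0,0,0,77],[-0.1,0,0,0,0,0,77],[-0.1,0,0,0,0,0,77],[-0.1,0,0,0,0,0,77],[-0.15,0,0,0,0,0,77],[-0.15,0,0,0,0,0,77],[-0.15,0,0,0,0,0,77],[0,0,0,0,0,0,77]]
  ]
}}

```text
time: 6.75
ee_pos: [0.4091, -0.2723, 0.0459]
tcp_rot: [-0.001, 0.414, 0.91, -0.0]
wrist_force: [-1.1, 0.1, 4.4]
opening: 0.698
```

```bash
python3 chk.py s3
```

```text
{'time': np.float64(6.75), 'ee_pos': array([ 0.4091, -0.2723,  0.0459]), 'wrist_force': array([-1.129 ,  0.1052,  4.3567]), 'torque': array([0.1982, 0.114 , 0.0277]), 'opening': np.float64(0.6975)}
tcp chute -0.035780237249863914 -0.1630048889188405
side bar z [0.0421 0.0484 0.0507]
rack y [-0.1644 -0.1519 -0.0348 -0.0312] top z [0.0603 0.0721]
gate line z at |x|<30 [0.0302 0.0312 0.0324]
top bar z [0.046  0.0499 0.0527]
rack y [-0.1481 -0.1407 -0.035  -0.0323] top z [0.0621 0.0723]
gate line z at |x|<30 [0.0296 0.0323 0.0346]
```

Call:
{"name": "servo_tool", "arguments": {
  "plan": [
    [[-0.1,0,0.03,0,0,0,77],[-0.15,0,0,0,0,0,77],[-0.2,0,0,0,0,0,77],[-0.2,0,0,0,0,0,77],[-0.2,0,0,0,0,0,77],[-0.2,0,0,0,0,0,77],[-0.2,0,0,0,0,0,77],[-0.2,0,0,0,0,0,77],[-0.2,0,0,0,0,0,77],[-0.2,0,0,0,0,0,77],[-0.2,0,0,0,0,0,77],[-0.2,0,0,0,0,0,77],[-0.2,0,0,0,0,0,77],[-0.2,0,0,0,0,0,77],[-0.15,0,0,0,0,0,77],[-0.1,0,0,0,0,0,77],[0,0,0,0,0,0,77]]
  ]
}}

```text
time: 8.55
ee_pos: [0.4664, -0.3376, 0.0448]
tcp_rot: [-0.001, 0.413, 0.911, -0.0]
wrist_force: [-2.5, 1.7, 4.4]
opening: 0.696
```

```bash
python3 chk.py s4 behind
```

```text
{'time': np.float64(8.55), 'ee_pos': array([ 0.4664, -0.3376,  0.0448]), 'wrist_force': array([-2.5387,  1.7443,  4.3601]), 'torque': array([0.4366, 0.2478, 0.0023]), 'opening': np.float64(0.6963)}
tcp chute -0.03593941223117964 -0.07610307044503817
side bar z [0.0423 0.0479 0.0736]
rack y [-0.0781 -0.0648  0.0517  0.0554] top z [0.0605 0.0726]
gate line z at |x|<30 [0.0582 0.0634 0.0674]Traceback (most recent call last):
  File "chk.py", line 10, in <module>
    print(n,'bar z',np.percentile(P[m][:,2],[10,50,90]))
                    ~~~~~~~~~~~~~^^^^^^^^^^^^^^^^^^^^^^
    return _quantile_unchecked(
        a, q, axis, out, overwrite_input, method, keepdims, weights)
    return _ureduce(a,
                    func=_quantile_ureduce_func,
    ...<5 lines>...
                    overwrite_input=overwrite_input,
                    method=method)
    r = func(a, **kwargs)
    result = _quantile(arr,
                       quantiles=q,
    ...<2 lines>...
                       out=out,
                       weights=wgt)
    slices_having_nans = np.isnan(arr[-1, ...])
                                  ~~~^^^^^^^^^
IndexError: index -1 is out of bounds for axis 0 with size 0
```

View pics/s4.png

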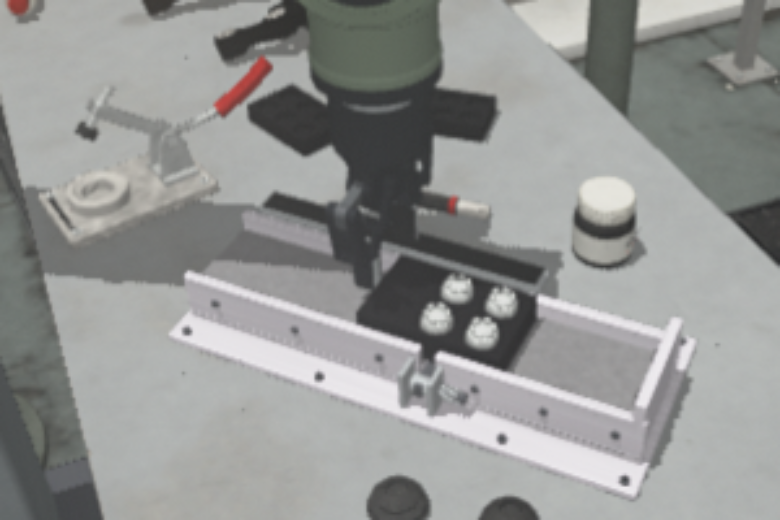

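The crop shows the rack level and crossing the gate with all nuts seated, at about (460,310). The finger pushes its rear face while the bar stays down. I'll continue.

Call:
{"name": "servo_tool", "arguments": {
  "plan": [
    [[-0.1,0,0,0,0,0,77],[-0.15,0,0,0,0,0,77],[-0.2,0,0,0,0,0,77],[-0.2,0,0,0,0,0,77],[-0.2,0,0,0,0,0,77],[-0.2,0,0,0,0,0,77],[-0.2,0,0,0,0,0,77],[-0.2,0,0,0,0,0,77],[-0.2,0,0,0,0,0,77],[-0.2,0,0,0,0,0,77],[-0.2,0,0,0,0,0,77],[-0.2,0,0,0,0,0,77],[-0.2,0,0,0,0,0,77],[-0.2,0,0,0,0,0,77],[-0.2,0,0,0,0,0,77],[-0.15,0,0,0,0,0,77],[-0.1,0,0,0,0,0,77],[-0.05,0,0,0,0,0,77],[-0.05,0,0,0,0,0,77],[0,0,0,0,0,0,77]]
  ]
}}

```text
time: 10.65
ee_pos: [0.5295, -0.4095, 0.0448]
tcp_rot: [-0.001, 0.413, 0.911, 0.0]
wrist_force: [-2.6, 2.5, 7.1]
opening: 0.701
```

```bash
sed -i 's/(cy<.15)&(cy>-.2)/(cy<.157)\&(cy>-.2)/' chk.py; python3 chk.py s5
```

```text
{'time': np.float64(10.65), 'ee_pos': array([ 0.5295, -0.4095,  0.0448]), 'wrist_force': array([-2.5935,  2.4905,  7.1052]), 'torque': array([0.8154, 0.5027, 0.0867]), 'opening': np.float64(0.7006)}
tcp chute -0.03597458816353933 0.019597694211982927
side bar z [0.0421 0.0473 0.0569]
rack y [0.0189 0.0317 0.1473 0.1513] top z [0.0604 0.0708]
gate line z at |x|<30 [0.1827 0.373  0.4424]Traceback (most recent call last):
  File "chk.py", line 10, in <module>
    print(n,'bar z',np.percentile(P[m][:,2],[10,50,90]))
                    ~~~~~~~~~~~~~^^^^^^^^^^^^^^^^^^^^^^
    return _quantile_unchecked(
        a, q, axis, out, overwrite_input, method, keepdims, weights)
    return _ureduce(a,
                    func=_quantile_ureduce_func,
    ...<5 lines>...
                    overwrite_input=overwrite_input,
                    method=method)
    r = func(a, **kwargs)
    result = _quantile(arr,
                       quantiles=q,
    ...<2 lines>...
                       out=out,
                       weights=wgt)
    slices_having_nans = np.isnan(arr[-1, ...])
                                  ~~~^^^^^^^^^
IndexError: index -1 is out of bounds for axis 0 with size 0
```

Call:
{"name": "servo_tool", "arguments": {
  "plan": [
    [[-0.05,0,0,0,0,0,77],[-0.05,0,0,0,0,0,77],[-0.04,0,0,0,0,0,77],[0,0,0,0,0,0,77]]
  ]
}}

```text
time: 11.15
ee_pos: [0.5319, -0.4123, 0.0448]
tcp_rot: [-0.001, 0.413, 0.911, 0.0]
wrist_force: [-5.1, 6.3, 7.5]
opening: 0.696
```

Call:
{"name": "servo_tool", "arguments": {
  "plan": [
    [[-0.04,0,0,0,0,0,77],[0,0,0,0,0,0,77]]
  ]
}}

```text
time: 11.35
ee_pos: [0.532, -0.4124, 0.0447]
tcp_rot: [-0.003, 0.414, 0.91, 0.001]
wrist_force: [-11.8, 12.4, 13.5]
opening: 0.696
```

The rack is seated: forward force rose to about 17 N with no further travel. I'll back off about 3 mm, then raise slowly so the gate follows up.

Call:
{"name": "servo_tool", "arguments": {
  "plan": [
    [[0.04,0,0,0,0,0,77],[0.05,0,0,0,0,0,77],[0.05,0,0,0,0,0,77],[0,0,0,0,0,0,77],[0,0,-0.1,0,0,0,77],[0,0,-0.2,0,0,0,77],[0,0,-0.2,0,0,0,77],[0,0,-0.2,0,0,0,77],[0,0,-0.2,0,0,0,77],[0,0,-0.3,0,0,0,77],[0,0,-0.5,0,0,0,77],[0,0,-0.8,0,0,0,77],[0,0,-0.8,0,0,0,77],[0.8,0,-0.8,0,0,0,77],[0.9,0,-0.5,0,0,0,77],[0.9,0,0,0,0,0,77],[0.9,0,0,0,0,0,77],[0.9,0,0,0,0,0,77],[0.9,0,0,0,0,0,77],[0,0,0,0,0,0,77]]
  ]
}}

```text
time: 13.35
ee_pos: [0.4249, -0.289, 0.184]
tcp_rot: [-0.0, 0.413, 0.911, 0.0]
wrist_force: [0.4, -0.2, 0.2]
opening: 0.696
```

```bash
python3 chk.py s6; python3 - <<'E'
from h import *
c=camera("side")
for th in["nut_rack","rack_nut","paint_jar","boot","plug_gauge","bar"]:
    print(th,[(round(d["p"],2),w(c,d["point"]).round(3)) for d in tip_of(c,th)[:6]])
E
```

```text
{'time': np.float64(13.35), 'ee_pos': array([ 0.4249, -0.289 ,  0.184 ]), 'wrist_force': array([ 0.4386, -0.1968,  0.2232]), 'torque': array([-0.0388, -0.0112, -0.0005]), 'opening': np.float64(0.6965)}
tcp chute -0.036636596341970064 -0.13999023518955803
side bar z [0.0706 0.0732 0.0752]
rack y [0.0358 0.0399 0.1513 0.1547] top z [0.0604 0.0693]
gate line z at |x|<30 [0.0359 0.0411 0.0477]
top bar z [0.0712 0.0742 0.0777]
rack y [0.035  0.0388 0.1502 0.1546] top z [0.0618 0.0724]
gate line z at |x|<30 [0.0093 0.0425 0.0483]
nut_rack [(0.89, array([ 0.48 , -0.051, -0.005])), (0.82, array([ 0.624, -0.1  , -0.004])), (0.35, array([ 0.457, -0.586, -0.003]))]
rack_nut [(0.69, array([ 0.564, -0.479,  0.048])), (0.57, array([ 0.534, -0.502,  0.048])), (0.51, array([ 0.591, -0.511,  0.051])), (0.43, array([ 0.559, -0.53 ,  0.05 ]))]
paint_jar [(0.81, array([ 0.665, -0.352, -0.003]))]
boot [(0.82, array([ 0.458, -0.584, -0.   ])), (0.67, array([ 0.395, -0.54 , -0.   ]))]
plug_gauge [(0.73, array([ 0.457, -0.584, -0.002])), (0.54, array([ 0.545, -0.225,  0.003])), (0.49, array([ 0.667, -0.35 , -0.004]))]
bar [(0.89, array([ 0.479, -0.311,  0.071]))]
```

View pics/s6.png

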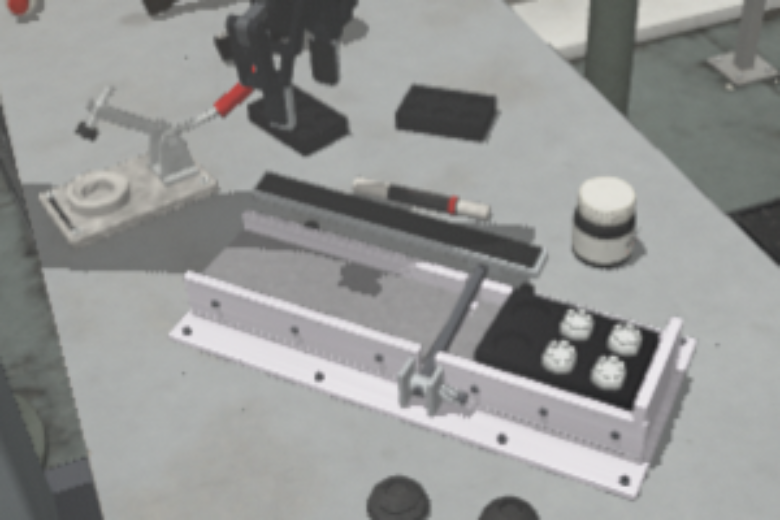

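The picture shows the rack against the end stop with four nuts seated. The gate arm is up behind it, at about (450,310), and the bar is up at about 74 mm. The jar, gauge and boots haven't moved, and the hand is clear.

```bash
python3 -c "
from rig import finish_job
print(finish_job())"
```

```text
the job is handed in; nothing more can be done
None
```

The rack is home against the end stop, and I handed the job in at about 13.5 s. I held the bar down with one finger while the other pushed the rack through from behind. When it was home I backed off 3 mm and raised the hand, so the gate came up behind it.

**Last checks:**
- **Rack:** it spans about y +35 to +155 mm in chute coordinates, against a nominal +36 to +156. That 1 mm is within calibration. At the stop the forward force rose to about 17 N with no further movement.
- **Nuts:** all four are still seated in their pockets.
- **Gate:** the bar top is back at about 74 mm, and the arm is up behind the rack.
- **Hand:** it is clear, and the wrist force reads about zero.
- **Bystanders:** the jar and both boots measure where they started, within measurement error. The plug gauge looks unmoved in the picture. The network put it about 10 mm off at a lower confidence (0.54), and its top-ranked gauge hit was really a boot.

**Failed or odd checks:**
- The network's last look did not report the rack in its home position; the depth data and the picture both show it there.
- The top-view part of my check script crashed twice during the push because the hand hid the bar. The side view showed the bar at about 47–48 mm both times, so the gate was down.

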